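Park a column carrier on the bench rail

TASK

Pick up the column carrier by its orange tab, hook it onto the steel rail at the blue band, and slide it along, still hooked on the rail, until it is centred on the yellow band. Then bring the red stop collar along the rail up against the carrier's hook, without shoving the carrier off the yellow band, and let go of everything. Do not knock over the beaker or the wash bottle.

Things in the scene. Friction and masses are not known exactly. Their poses are not given: they have to be found in the camera images.
- rail_stand: Fixed stand: a round steel rail, 12 mm in diameter, along its y axis, rail axis 165 mm above the bench, free from y = -199 to +199 mm between black end blocks (26 mm high) on two posts at y = -210 and +210. Feet 64 x 36 x 12 mm under the posts, joined by a bar 44 mm wide, 8 mm high. Origin: underside centre, on the bench; z up.
- rail_mid (a point): Middle of the rail, on its axis; axes as the stand's.
- blue_band (a point): Centre, on the rail's axis, of the blue band (60 mm long, painted on the rail) where the carrier is hooked on; at the stand's y = -110 mm.
- yellow_band: Yellow band painted on the rail (46 mm long, no raised edge), the place to park the carrier. Origin: its centre on the rail's axis; axes as the stand's. It lies at the stand's y = 0 to +50 mm, different each time.
- collar (a joint): Red stop collar sliding on the rail with about 1.5 N of friction; stays where left. 0 = nearest the +y post (collar centre at the stand's y = +170 mm); the value (m) grows toward -y: centre y = 0.170 - value. Block 24 x 40 (along the rail) x 24 mm round the rail. It starts at 0 to 0.04, beyond the yellow band.
- collar_face (a point): Centre (on the rail's axis) of the collar's -y end face, which shall meet the carrier's hook; 20 mm from the collar's centre.
- collar_tab (a point): Centre of the red grip tab on top of the collar: 14 mm thick across the rail, 18 mm along it, standing 12 to 37 mm above the rail's axis; 28 mm toward +y from the collar's end face and 24.5 mm above the rail's axis.
- hanger: Loose column carrier, 0.3 kg, standing on a foot plate (x -25 to +39, y -40 to +40 mm). Origin: underside, below the hook's middle; z up. A steel column 119 mm long lies on it along y (top at z 25). A flat spine (x -18.5 to -13.5, 30 mm wide) rises to an arch at z 108 to 114; from it a lip (x +13.5 to +18.5) hangs down to z 84: a hook open to +x below the lip. Orange tab on top.
- hook (a point): Point (hanger x 0, y 0, z 99.5 mm) that lies on the rail's axis when the carrier is seated; middle of the hook, 30 mm long along y. The rail must enter from the carrier's +x side, between column and lip (z 25 to 84 mm); lowering then seats it in the V under the arch. It hangs upright by itself. Axes as the hanger's.
- tab (a point): Point for gripping the orange tab from above: hanger x 0, y 0, z 137 mm. The tab is 16 mm thick (x), 34 mm wide (y), z 114 to 155 mm.
- small_beaker: Loose clear beaker, 53 mm wide, 61 mm high, a bystander. Origin: underside centre.
- wash_bottle: Loose white wash bottle with red top, 72 x 99 x 186 mm, a bystander. Origin: underside centre.

How it is judged:
By the outcome, as a careful person would: the job done as asked, in the order asked, and still so for the second after the job is handed in, with the robot touching nothing.
It also fails if it takes over 56 s, if anything falls off the work surface, if the arm or the gripper's body presses on something with over 40 N, if the wrist force passes 120 N, or if a joint passes its speed limit or range.

ROBOT

A 7-joint arm with a two-finger parallel gripper is mounted at the origin on a cart in front of the work surface, level with it; the furniture and walls round the work are solid. World frame = base frame: x ahead of the robot, y to its left, z up, the work surface at z = 0. Lengths are in m, angles in rad, forces in N, time in s.
With the tool pointing down it reaches from about 0.425 to 0.95 m from the base axis. Payload 4.7 kg.
Tool frame: the origin (TCP) lies on the centre line of the jaws, within the pads' length; the fingertips stand robot.nose_length ahead of it and the grasp point (between the pads) lies 8 mm behind it (robot.nose_length is the distance from the TCP to the fingertips, in m); z points along the fingers, y is the line along which they close (so a half turn about z gives the same grasp; the last joint's range is limited). The gripper opens to 85 mm and grips with 20 to 120 N. Pads are 22 mm wide; open, the fingers measure 114 mm over their backs; the gripper's body (76 mm by 85 mm) begins 54 mm behind the grasp point. The pads swing forward as they close: fully open they stand 13 mm farther back than shut.
Start: joints at [1.189, 0.469, -0.049, 1.532, 0.024, 1.141, -0.082], TCP at [0.233, -0.633, 0.242] pointing down, gripper open.
Joint ranges: [-2.59, 2.59], [-0.33, 1.99], [-1.39, 1.29], [0.1, 2.45], [-1.04, 4.18], [0.21, 1.99], [-2.66, 2.66]. Speed limits (rad/s): [2.57, 2.57, 3.14, 3.14, 3.14, 3.14, 3.14].

INTERFACE

Orientations are given as [roll, pitch, yaw] about the fixed x, y, z axes, in that order (R = Rz(yaw) Ry(pitch) Rx(roll)).
In Python, from plant import robot gives the robot as it stands. Calls block until the motion is done:
- robot.goto(position, orientation): joint-space move of the TCP to a pose.
- robot.move_straight(position, vel=0.15, attitude=None, contact_N=None): straight line of the TCP; attitude=None keeps the orientation; vel is the mean speed in m/s. With contact_N (N) it stops when the force on the tool has changed by that much, and returns True; else False.
- robot.move_joints(angles): joint-space move.
- robot.grip(opening, strength=None): opening from 0.0 (shut) to 1.0 (fully open); strength is the grip in N (None keeps the last); returns when the fingers have stopped.
- robot.sleep(seconds).
- robot.inverse_kinematics(position, orientation): joint angles nearest the present ones, or None.
- robot.sense(): the state.
- robot.grab_frame(name): name is "side" or "top"; returns a dict with "image" (480x640x3 uint8, red, green, blue), "range_z" (480x640 float32, m along the optical axis (not along the pixel's ray), 0 where there is no reading), "fx", "fy", "cx", "cy" (pixels), "R" (3x3) and "t" (3): a world point X has camera coordinates R X + t. Camera axes: x right, y down, z forward; pixel columns grow to the right and rows downward; lengths in m; the calibration is good to about 2 mm. A picture is of the moment at which its call begins.
A pose or a line that the arm cannot do raises robot.IKError and nothing moves.
- robot.close_job(): hands the job in; it is judged then, once.
The state is a dict: "t": time; "joint_pos": joint angles; "joint_velocities": joint speeds; "effort": joint torques, N m; "tcp_pos": TCP position; "tcp_rot": TCP orientation; "wrist_force": force on the tool from outside, world axes, zero at the start; "torque": the same for the moment, N m; "opening": opening from 0.0 (shut) to 1.0 (fully open); "gripper_force": force on a finger pad.
Only numpy, scipy, OpenCV 4.12 (cv2) and the standard library are available. Lean on these libraries where they do the work, as an engineer would, in place of code of your own. Each camera call takes 0.05 s, during which the arm holds its last target. There are 200 camera calls.

## Working session

There is one attempt and no reset: what is moved stays moved. The work goes in short steps, each a Python script; the robot and the scene stay as the last script left them, time stands still between calls to the robot, and variables do not carry over. Pictures are saved under pics/ and viewed, at most 10 in all, crops included, and the job is handed in when it is done.

```bash
ls; mkdir -p pics; python3 - <<'E'
from plant import robot
import cv2, numpy as np
print(robot.nose_length)
for n in ("side","top"):
    f=robot.grab_frame(n); cv2.imwrite(f"pics/{n}0.png",f["image"][:,:,::-1])
    np.savez(f"{n}0.npz",**f)
    print(n,f["fx"],f["fy"],f["cx"],f["cy"],(-f["R"].T@f["t"]).round(3),f["R"].round(3).tolist())
s=robot.sense();print(s["t"],s["tcp_pos"],s["tcp_rot"],s["wrist_force"],s["opening"])
E
```

```text
pics
0.011
side 598.3400684320919 598.3400684320919 313.1943501174193 230.82163224864962 [0.377 1.013 0.924] [[-0.991, -0.136, -0.013], [-0.071, 0.594, -0.801], [0.117, -0.793, -0.598]]
top 509.2701495486356 509.2701495486356 326.12481061373336 241.4551755889567 [ 0.441 -0.04   1.112] [[-0.005, -1.0, 0.004], [-0.997, 0.004, -0.072], [0.072, -0.005, -0.997]]
0.1 [ 0.2330987  -0.63294137  0.2413668 ] [-3.13984869e+00  3.25076652e-05  3.52865698e-01] [ 0.27761892  0.38102272 -0.51415336] 0.9983226401063648
```

View pics/side0.png

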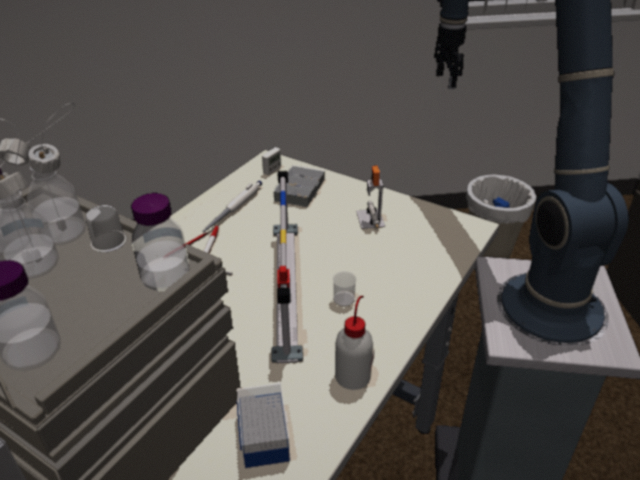

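View pics/top0.png

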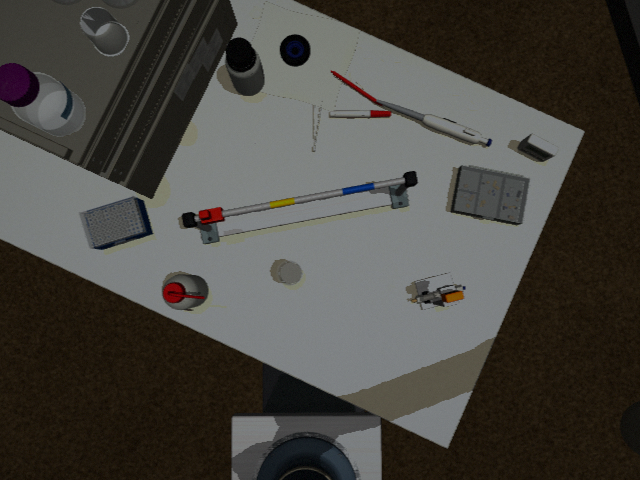

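The side view shows the rail (blue at about (284,198), yellow (284,236), red collar (284,280)) and the carrier at (374,200). The top view shows yellow at (284,203), blue (357,188), the collar (210,215), the beaker (286,272), the bottle (184,292) and the orange tab (454,296). Next I measure these and zoom in on the carrier.

```bash
cat > h.py <<'E'
import numpy as np, cv2
def ray(f,u,v):
    C=-f["R"].T@f["t"]; d=f["R"].T@np.array([(u-f["cx"])/f["fx"],(v-f["cy"])/f["fy"],1.]); return C,d/np.linalg.norm(d)
def onz(f,u,v,z):
    C,d=ray(f,u,v); return C+d*(z-C[2])/d[2]
def tri(f,p,g,q):
    C,d=ray(f,*p);E,e=ray(g,*q)
    s=np.linalg.lstsq(np.c_[d,-e],E-C,rcond=None)[0]
    a,b=C+d*s[0],E+e*s[1]; return (a+b)/2,np.linalg.norm(a-b)
def cloud(f):
    v,u=np.mgrid[:480,:640]; z=f["range_z"].astype(float)
    P=np.stack([(u-f["cx"])/f["fx"]*z,(v-f["cy"])/f["fy"]*z,z],-1)
    P=(P-f["t"])@f["R"]; P[z==0]=np.nan; return P
HUE=dict(yellow=((20,130,90),(35,255,255)),blue=((105,120,60),(125,255,255)),orange=((6,150,110),(17,255,255)),red=((0,170,90),(4,255,255)))
def blobs(f,c,minA=8):
    m=cv2.inRange(cv2.cvtColor(f["image"],cv2.COLOR_RGB2HSV),*HUE[c])
    n,l,s,ce=cv2.connectedComponentsWithStats(m)
    return [(ce[i],s[i],l==i) for i in range(1,n) if s[i,4]>=minA]
E
python3 - <<'E'
from h import *
F={n:dict(np.load(n+"0.npz")) for n in("side","top")}
for n,f in F.items():
    P=cloud(f)
    for c in HUE:
        for ce,s,m in blobs(f,c):
            p=P[m]; print(n,c,ce.round(1),s.tolist(),np.nanmedian(p,0).round(3),np.nanmax(p[:,2]).round(3))
c=[F["side"]["image"][150:240,340:420],F["top"]["image"][260:320,395:475]]
cv2.imwrite("pics/c1.png",np.vstack([cv2.resize(x,None,fx=4,fy=4,interpolation=cv2.INTER_CUBIC) for x in c])[:,:,::-1])
E
```

```text
side yellow [282.5 235.7] [280, 230, 6, 13, 71] [0.586 0.036 0.171] 0.174
side blue [282.6 197.8] [280, 191, 6, 14, 75] [ 0.61  -0.104  0.171] 0.174
side blue [501.2 202.3] [494, 198, 15, 9, 86] [-0.116 -1.222 -0.537] -0.521
side orange [375.3 169.4] [372, 166, 8, 8, 46] [ 0.409 -0.278  0.154] 0.158
side red [214.8 230.9] [213, 227, 5, 9, 26] [ 0.804 -0.161  0.015] 0.018
side red [195.1 239.3] [189, 236, 13, 8, 15] [ 0.846 -0.13   0.008] 0.013
side red [282.7 274.3] [278, 267, 11, 17, 98] [0.559 0.182 0.189] 0.205
side red [355.  323.7] [346, 317, 18, 14, 95] [0.416 0.251 0.146] 0.157
top yellow [281.8 202.3] [270, 198, 25, 10, 153] [0.583 0.038 0.171] 0.175
top blue [357.7 188.4] [342, 183, 33, 12, 202] [ 0.609 -0.104  0.171] 0.176
top orange [454.2 296.3] [446, 291, 18, 12, 49] [ 0.407 -0.284  0.155] 0.158
top red [353.6  85.5] [331, 71, 45, 30, 112] [ 0.87  -0.106  0.009] 0.014
top red [380.3 112.6] [371, 110, 20, 5, 64] [ 0.804 -0.165  0.015] 0.02
top red [214.4 214.7] [201, 207, 22, 16, 159] [0.559 0.161 0.177] 0.181
top red [203.2 213.7] [199, 210, 10, 8, 63] [0.557 0.177 0.202] 0.207
top red [166.6 286.6] [165, 285, 4, 4, 9] [0.428 0.257 0.146] 0.147
top red [172.2 285.1] [170, 284, 5, 4, 10] [0.43  0.246 0.147] 0.149
top red [169.8 298.7] [168, 295, 5, 8, 13] [0.405 0.25  0.147] 0.151
```

View pics/c1.png

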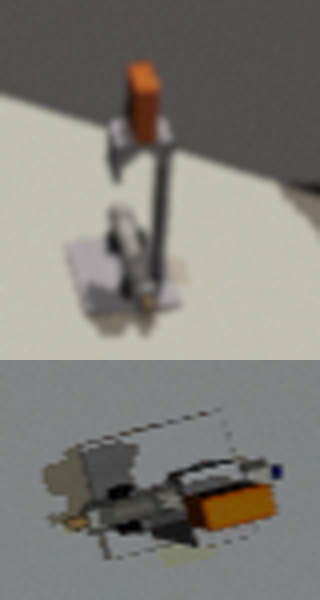

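The crop shows the spine on the right (robot side) and the lip on the left (rail side). So the carrier's +x already faces the rail, at a yaw of about 12–14°. Next I get precise numbers.

```bash
cat >> h.py <<'E'
HUE["orange"]=((4,140,60),(18,255,255))
def rail(f,g):
    "blue, yellow: band centres on axis (top rays at z=.165), triangulated check"
    out=[]
    for c in("blue","yellow"):
        a=max(blobs(f,c),key=lambda b:b[1][4])[0]
        b=min(blobs(g,c),key=lambda b:abs(b[0][0]-283))[0]
        out.append((onz(f,*a,.165),*tri(f,a,g,b)))
    return out
E
python3 - <<'E'
from h import *
F={n:dict(np.load(n+"0.npz")) for n in("side","top")}
t,s=F["top"],F["side"]
r=rail(t,s)
for x in r: print([np.round(q,4) for q in x])
d=r[1][0]-r[0][0]; d[2]=0; print("sep",np.linalg.norm(d),"yaw",np.degrees(np.arctan2(-d[0],d[1])))
P=cloud(t)
# rail yaw from cloud of the rail, 160<z<176
q=P[(P[...,2]>.160)&(P[...,2]<.177)&(P[...,0]>.5)&(P[...,0]<.66)&(P[...,1]>-.2)&(P[...,1]<.12)][:,:2]
l=cv2.fitLine(q.astype(np.float32),cv2.DIST_HUBER,0,.01,.01).ravel();print("fit",l,np.degrees(np.arctan2(-l[0],l[1])),len(q))
for n,f in F.items():
  for ce,st,m in blobs(f,"orange"):
    if not 300<ce[0]<480: continue
    Q=cloud(f)[m]; print(n,ce,st, np.nanpercentile(Q[:,2],[5,50,95]).round(3))
    top=Q[Q[:,2]>.148][:,:2]; print(len(top),top.mean(0))
    V=f["image"].max(2); 
    for thr in (120,150,180):
        mm=(m&(V>thr)).astype(np.uint8); cs=np.argwhere(mm)[:,::-1]
        W=np.array([onz(f,u,v,.155)[:2] for u,v in cs],np.float32)
        if len(W)>8:
            b=cv2.minAreaRect(W*1000); print(thr,len(W),np.round(W.mean(0),4),b)
# spine/arch/lip points and column in top cloud
for a,b in((.02,.03),(.1,.12)):
    q=P[(P[...,2]>a)&(P[...,2]<b)&(P[...,0]>.33)&(P[...,0]<.5)&(P[...,1]>-.38)&(P[...,1]<-.18)][:,:2]
    if len(q)>5: print(a,len(q),cv2.minAreaRect((q*1000).astype(np.float32)))
E
```

```text
[array([ 0.6092, -0.1041,  0.165 ]), array([ 0.6098, -0.1037,  0.1694]), np.float64(0.0027)]
[array([0.5834, 0.0384, 0.165 ]), array([0.5842, 0.0382, 0.17  ]), np.float64(0.0031)]
sep 0.14486084886743195 yaw 10.276010051415758
fit [ 0.17992534 -0.98368025  0.59648013 -0.04065299] -169.63458 1151
side [375.31858407 174.52212389] [372 166   8  20 113] [0.121 0.145 0.157]
50 [ 0.40849622 -0.27832723]
120 43 [ 0.4087 -0.2791] ((408.9654541015625, -279.4035339355469), (14.849726676940918, 30.194623947143555), 12.637325286865234)
150 30 [ 0.4087 -0.2805] ((408.65216064453125, -279.84271240234375), (12.187674522399902, 29.052583694458008), 17.46206283569336)
180 10 [ 0.4091 -0.2804] ((409.7726135253906, -281.3622131347656), (6.091668128967285, 15.032023429870605), 17.57331657409668)
top [454.27 296.07] [445 291  19  12 100] [0.151 0.155 0.157]
99 [ 0.40676272 -0.28382262]
120 77 [ 0.4067 -0.2853] ((405.9801940917969, -283.97589111328125), (13.94098949432373, 30.517024993896484), 13.60827922821045)
0.02 187 ((402.33642578125, -284.74456787109375), (24.32415008544922, 117.63294982910156), 12.480194091796875)
0.1 171 ((406.1868591308594, -283.184814453125), (37.28923034667969, 31.586414337158203), 12.184545516967773)
```

```bash
python3 - <<'E'
from plant import robot
import numpy as np
for s in(1,-1):
    for p,y in(((.407,-.283,.25),12.8),((.5,-.1,.25),10.3),((.609,-.104,.24),10.3),((.583,.038,.195),10.3),((.56,.17,.195),10.3)):
        q=robot.inverse_kinematics(p,[np.pi,0,np.radians(y+90*s)]); print(s,p,None if q is None else np.round(q,2))
E
```

```text
1 (0.407, -0.283, 0.25) [ 0.96  0.21 -0.5   1.92  0.11  1.05  0.63]
1 (0.5, -0.1, 0.25) [ 0.65  0.25 -0.64  1.88  0.17  1.06  0.13]
1 (0.609, -0.104, 0.24) [ 0.58  0.46 -0.65  1.65  0.3   1.14  0.02]
1 (0.583, 0.038, 0.195) [ 0.4   0.46 -0.71  1.78  0.35  1.03 -0.27]
1 (0.56, 0.17, 0.195) [ 0.36  0.58 -1.03  1.76  0.55  1.12 -0.66]
-1 (0.407, -0.283, 0.25) [ 0.47  0.17  0.06  1.94 -0.01  1.03 -2.38]
-1 (0.5, -0.1, 0.25) [-0.79  0.32  1.13  1.95 -0.33  1.07 -2.48]
-1 (0.609, -0.104, 0.24) [-0.64  0.59  1.11  1.72 -0.57  1.2  -2.34]
-1 (0.583, 0.038, 0.195) [-0.91  0.59  1.12  1.85 -0.6   1.09 -2.53]
-1 (0.56, 0.17, 0.195) [ 0.44  0.66 -1.18  1.76  0.66  1.18  2.39]
```

```bash
python3 - <<'E'
from plant import robot
import numpy as np, cv2
o=[np.pi,0,np.radians(102.8)]
robot.goto([.407,-.283,.26],o)
print(robot.move_straight([.407,-.283,.129],vel=.12,contact_N=10))
robot.grip(0.0,40); s=robot.sense(); print(s["tcp_pos"],s["opening"],s["gripper_force"],s["wrist_force"])
robot.move_straight([.407,-.283,.239],vel=.15)
s=robot.sense(); print(s["t"],s["tcp_pos"],s["opening"],s["gripper_force"],s["wrist_force"])
ims=[]
for n,(a,b) in dict(side=(90,340),top=(200,380)).items():
    f=robot.grab_frame(n);np.savez(n+"1.npz",**f); ims.append(cv2.resize(f["image"][a:a+140,b:b+140],None,fx=2.8,fy=2.8))
cv2.imwrite("pics/g1.png",np.hstack(ims)[:,:,::-1])
E
```

```text
False
[ 0.40710365 -0.28306571  0.12920868] 0.18508203346871444 40.52557110786438 [-0.45322576  0.31961266  2.5908881 ]
4.325 [ 0.40613566 -0.28260718  0.23785596] 0.18434470899622937 39.859941601753235 [-0.20401792 -0.92133148 -3.23681989]
```

View pics/g1.png

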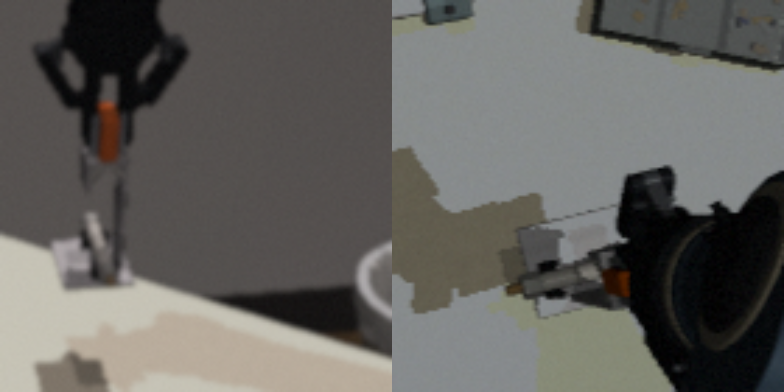

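The carrier is held upright in the jaws (tab at about (108,130) in the left half of the picture). Next I hook it on at the blue band.

```bash
cat >> h.py <<'E'
YAW=np.radians(10.3); EX=np.array([np.cos(YAW),np.sin(YAW),0]); EY=np.array([-np.sin(YAW),np.cos(YAW),0])
BLUE=np.array([.6094,-.1040,0]); YEL=np.array([.5837,.0384,0]); O=[np.pi,0,YAW+np.pi/2]
Z=lambda z:np.array([0,0,z])
def st(robot):
    s=robot.sense(); d=np.array(s["tcp_pos"])-BLUE
    print("t",round(s["t"],2),"tcp",np.round(s["tcp_pos"],4),"rail x,y rel blue",round(d@EX,4),round(d@EY,4),"F",np.round(s["wrist_force"],1),"op",round(s["opening"],3)); return s
E
python3 - <<'E'
from plant import robot
from h import *
robot.goto(BLUE-.085*EX+Z(.241),O); st(robot)
print(robot.move_straight(BLUE+Z(.241),vel=.1,contact_N=8)); st(robot)
print(robot.move_straight(BLUE+Z(.205),vel=.08,contact_N=8)); st(robot)
print(robot.move_straight(BLUE+Z(.193),vel=.02,contact_N=4)); st(robot)
ims=[]
for n,(a,b) in dict(side=(130,215),top=(120,280)).items():
    f=robot.grab_frame(n);np.savez(n+"2.npz",**f); ims.append(cv2.resize(f["image"][a:a+140,b:b+140],None,fx=2.8,fy=2.8))
cv2.imwrite("pics/g2.png",np.hstack(ims)[:,:,::-1])
E
```

```text
t 5.25 tcp [ 0.5253 -0.1199  0.2403] rail x,y rel blue -0.0856 -0.0006 F [-0.8 -0.1 -3.8] op 0.178
False
t 6.25 tcp [ 0.6088 -0.1043  0.2409] rail x,y rel blue -0.0006 -0.0002 F [ 0.1  0.1 -2.8] op 0.183
False
t 6.85 tcp [ 0.6094 -0.1039  0.2047] rail x,y rel blue 0.0 0.0001 F [-0.6 -0.2 -2.9] op 0.184
True
t 7.38 tcp [ 0.6098 -0.104   0.1946] rail x,y rel blue 0.0004 -0.0 F [0.6 0.6 4.4] op 0.185
```

View pics/g2.png

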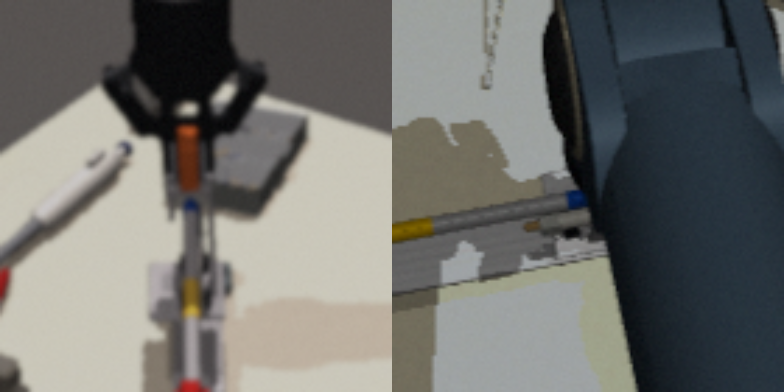

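The wrist touched at z = 0.1946 against an expected 0.1947. The lip is over the rail at the blue band, just below the tab at about (190,205), so it is seated. Now the slide.

```bash
python3 - <<'E'
from plant import robot
from h import *
L=(YEL-BLUE)@EY; print(L,(YEL-BLUE)@EX)
robot.move_straight(BLUE+Z(.1952),vel=.02); st(robot)
print(robot.move_straight(YEL+.002*EY+Z(.1952),vel=.06,contact_N=15)); s=st(robot)
print("rel yellow",(np.array(s["tcp_pos"])-YEL)@EY)
ims=[]
for n,(a,b) in dict(side=(160,215),top=(130,210)).items():
    f=robot.grab_frame(n);np.savez(n+"3.npz",**f); ims.append(cv2.resize(f["image"][a:a+140,b:b+140],None,fx=2.8,fy=2.8,interpolation=cv2.INTER_CUBIC))
cv2.imwrite("pics/g3.png",np.hstack(ims)[:,:,::-1])
E
```

```text
0.14470044633022652 0.00017558995767610885
t 7.75 tcp [ 0.6095 -0.104   0.195 ] rail x,y rel blue 0.0001 -0.0 F [ 1.4 -0.  -0. ] op 0.181
False
t 10.34 tcp [0.5834 0.0401 0.1952] rail x,y rel blue 0.0002 0.1464 F [-0.6 -0.8 -2.8] op 0.184
rel yellow 0.0016970981708426956
```

View pics/g3.png

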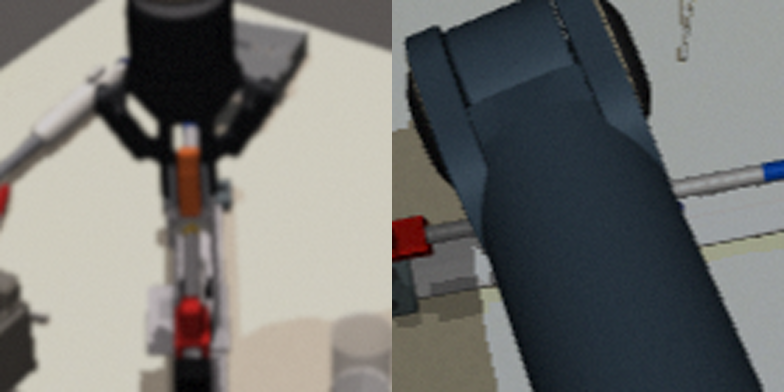

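Side view: the tab sits over the rail at the yellow band (yellow sliver at about (190,230)), still hooked. I'll release it, back off and measure.

```bash
python3 - <<'E'
from plant import robot
from h import *
p=YEL+.002*EY
robot.move_straight(p+Z(.1943),vel=.02,contact_N=4); st(robot)
robot.grip(0.6); robot.sleep(.2)
robot.move_straight(p+Z(.30),vel=.15)
robot.goto([.42,-.25,.35],O); st(robot)
F={}
for n in("side","top"):
    f=F[n]=robot.grab_frame(n);np.savez(n+"4.npz",**f);P=cloud(f)
    for c in("orange","red","yellow","blue"):
        for ce,s,m in blobs(f,c,15):
            q=np.nanmedian(P[m],0)
            if .1<q[2]<.25 and q[0]>.5: print(n,c,ce.round(1),s.tolist(),q.round(4),"rel YEL x,y",((q-YEL)@EX).round(4),((q-YEL)@EY).round(4))
t=F["top"];P=cloud(t)
def lab(a,b,y0,y1):
    rel=P-YEL; X=rel@EX;Y=rel@EY
    m=(P[...,2]>a)&(P[...,2]<b)&(abs(X)<.03)&(Y>y0)&(Y<y1)
    if m.sum()>4: print((a,b),m.sum(),"X",np.percentile(X[m],[2,50,98]).round(4),"Y",np.percentile(Y[m],[2,50,98]).round(4))
lab(.212,.23,-.05,.05); lab(.173,.19,-.05,.06); lab(.08,.095,-.1,.1)
lab(.172,.184,.07,.17); lab(.196,.21,.07,.19)
a=[F["side"]["image"][170:310,215:355],t["image"][140:280,180:320]]
cv2.imwrite("pics/g4.png",np.hstack([cv2.resize(x,None,fx=2.8,fy=2.8,interpolation=cv2.INTER_CUBIC) for x in a])[:,:,::-1])
E
```

```text
t 10.69 tcp [0.5834 0.0403 0.1947] rail x,y rel blue 0.0003 0.1466 F [-1.6 -1.1  0.5] op 0.184
t 13.46 tcp [ 0.4207 -0.2488  0.3497] rail x,y rel blue -0.2115 -0.1087 F [ 1.  -0.4  0.8] op 0.599
side orange [282.2 224.1] [279, 213, 7, 24, 157] [0.5825 0.0547 0.214 ] rel YEL x,y 0.0017 0.0162
side red [283.3 274.3] [278, 267, 12, 17, 110] [0.5572 0.1817 0.1806] rel YEL x,y -0.0004 0.1457
side blue [282.6 197.8] [280, 191, 6, 14, 75] [ 0.6107 -0.1053  0.1707] rel YEL x,y 0.0009 -0.1462
top orange [279.  198.2] [270, 193, 20, 13, 152] [0.5827 0.0389 0.2204] rel YEL x,y -0.0009 0.0007
top red [211.1 214.5] [199, 207, 24, 16, 230] [0.5583 0.1659 0.1782] rel YEL x,y -0.0021 0.13
top yellow [291.8 200.6] [290, 198, 5, 6, 26] [0.5846 0.0189 0.1707] rel YEL x,y -0.0026 -0.0193
top blue [357.9 188.4] [342, 183, 32, 12, 203] [ 0.6085 -0.1043  0.1705] rel YEL x,y -0.0011 -0.1448
(0.212, 0.23) 179 X [-0.0094 -0.0021  0.0065] Y [-0.0162  0.0001  0.0159]
(0.173, 0.19) 172 X [-0.0196 -0.0104  0.0172] Y [-0.0359 -0.      0.0537]
(0.08, 0.095) 296 X [-0.0193 -0.003   0.0046] Y [-0.0557 -0.0157  0.0557]
(0.172, 0.184) 284 X [-0.0132 -0.0028  0.0105] Y [0.0783 0.1272 0.1694]
(0.196, 0.21) 84 X [-0.0086 -0.0021  0.0052] Y [0.131  0.1393 0.1477]
```

View pics/g4.png

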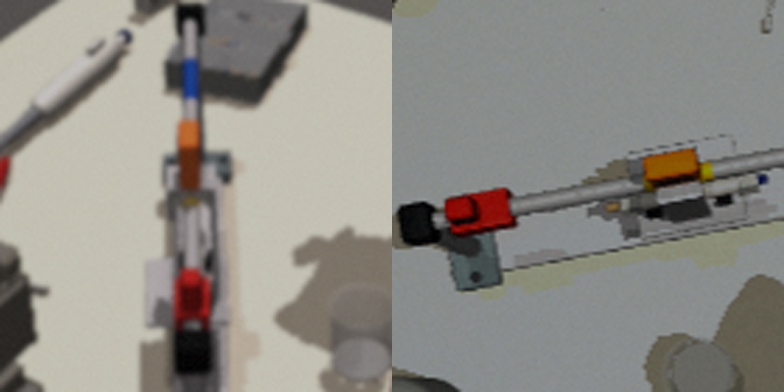

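The carrier hangs hooked and upright. In the top camera its tab and column are centred within about 1 mm of yellow (tab at (279,198)), and the collar tab is 139 mm further along. Now the collar.

```bash
python3 - <<'E'
from plant import robot
from h import *
c=YEL+.1412*EY
robot.goto(c+Z(.33),O); st(robot)
print(robot.move_straight(c+Z(.193),vel=.12,contact_N=10)); st(robot)
robot.grip(0.0,30); robot.sleep(.2); s=st(robot)
p=np.array(s["tcp_pos"]);b=c+Z(.193)
robot.move_straight(b-.085*EY,vel=.06,contact_N=20); st(robot)
for k in np.arange(.0875,.0981,.0015):
    robot.move_straight(b-k*EY,vel=.02); robot.sleep(.15)
    F=np.mean([(robot.sleep(.02),robot.sense()["wrist_force"])[1] for _ in range(6)],0); s=robot.sense()
    print(round(k,4),"travel",round(-(np.array(s["tcp_pos"])-p)@EY,4),"F",np.round([F@EX,F@EY,F[2]],2),round(s["opening"],3))
print(s["t"])
f=robot.grab_frame("side"); np.savez("side5.npz",**f)
E
```

```text
t 15.21 tcp [0.559  0.1759 0.3298] rail x,y rel blue 0.0004 0.2844 F [ 0.5 -0.4 -0.1] op 0.6
False
t 16.5 tcp [0.5589 0.1777 0.1938] rail x,y rel blue 0.0007 0.2862 F [0.6 0.2 0.1] op 0.599
t 17.12 tcp [0.5582 0.1774 0.1935] rail x,y rel blue -0.0001 0.286 F [-3.1 -0.7  6.1] op 0.151
t 18.68 tcp [0.5736 0.0935 0.1935] rail x,y rel blue 0.0001 0.2007 F [-3.6  0.3  7.7] op 0.154
0.0875 travel 0.0878 F [-3.36  0.39  6.65] 0.154
0.089 travel 0.0891 F [-3.49  0.6   6.05] 0.156
0.0905 travel 0.0906 F [-3.41  0.82  6.38] 0.155
0.092 travel 0.0921 F [-3.28  1.2   6.56] 0.153
0.0935 travel 0.0937 F [-3.07  0.86  6.8 ] 0.154
0.095 travel 0.0951 F [-3.09  1.12  6.64] 0.153
0.0965 travel 0.0966 F [-3.3   0.88  6.61] 0.153
0.098 travel 0.0973 F [-2.82  2.22  5.93] 0.154
22.7083
```

```bash
python3 - <<'E'
from plant import robot
from h import *
b=YEL+.1412*EY+Z(.193)
for k in(.0985,.099):
    robot.move_straight(b-k*EY,vel=.02); robot.sleep(.15)
    F=np.mean([(robot.sleep(.02),robot.sense()["wrist_force"])[1] for _ in range(6)],0); s=robot.sense()
    print(k,"cmd err",round((np.array(s["tcp_pos"])-(b-k*EY))@EY,4),"F",np.round([F@EX,F@EY,F[2]],2))
robot.grip(0.6); robot.sleep(.2); q=np.array(robot.sense()["tcp_pos"])
robot.move_straight(q+Z(.11),vel=.12); robot.goto([.42,-.25,.35],O); st(robot)
F={}
for n in("side","top"): f=F[n]=robot.grab_frame(n);np.savez(n+"6.npz",**f)
t=F["top"];P=cloud(t);rel=P-YEL; X=rel@EX;Y=rel@EY
def lab(nm,m):
    print(nm,m.sum(),"X",np.percentile(X[m],[2,50,98]).round(4),"Y",np.percentile(Y[m],[2,50,98]).round(4))
z=P[...,2]; near=abs(X)<.03
lab("tab",(z>.212)&(z<.23)&near&(abs(Y)<.04)); lab("column",(z>.08)&(z<.095)&near&(abs(Y)<.1)); lab("ctab",(z>.196)&(z<.21)&near&(Y>.03)&(Y<.08))
for c in("blue","yellow"):print(c,[(ce.round(1),s.tolist()) for ce,s,m in blobs(t,c,8)])
for n in "small","bottle":pass
a=[F["side"]["image"][170:310,215:355],t["image"][130:270,200:340]]
cv2.imwrite("pics/g6.png",np.hstack([cv2.resize(x,None,fx=2.8,fy=2.8,interpolation=cv2.INTER_CUBIC) for x in a])[:,:,::-1])
E
```

```text
0.0985 cmd err 0.0013 F [-2.87  3.34  5.75]
0.099 cmd err 0.0018 F [-2.78  4.15  5.07]
t 26.85 tcp [ 0.4206 -0.2489  0.35  ] rail x,y rel blue -0.2117 -0.1088 F [0.1 0.2 0. ] op 0.601
tab 179 X [-0.0092 -0.0018  0.0061] Y [-0.0162 -0.0002  0.016 ]
column 232 X [-0.0191 -0.0045  0.0045] Y [-0.0564 -0.0248  0.0489]
ctab 81 X [-0.0079 -0.0019  0.0055] Y [0.0343 0.0425 0.0513]
blue [(array([357.9, 188.4]), [342, 183, 33, 12, 205])]
yellow [(array([291.9, 200.5]), [290, 198, 5, 6, 25])]
```

View pics/g6.png

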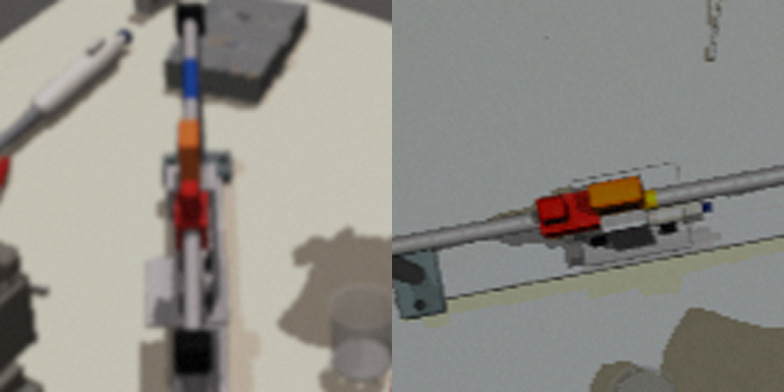

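The collar is against the hook: its tab sits 42.7 mm from the carrier's, against a nominal 43 mm. The carrier hasn't moved and is centred within 1 mm, with about 8 mm of yellow showing at (650,199) as expected. Nothing is being touched, so I'm handing in.

```bash
python3 -c "
from plant import robot
print(robot.close_job())"
```

```text
the job is handed in; nothing more can be done
None
```

The job is handed in at about 27 s: the carrier hangs on the rail, centred on the yellow band to within about 2 mm, the collar is up against its hook, and the gripper is clear of everything; the arm never went near the beaker or wash bottle, though I did not re-measure them at the end.

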